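# Set the egg boiler one click up and start it

### The job

One of the two egg boilers is still on its lowest setting, with the single pip at the top of its knurled thumbwheel. Roll that wheel with a fingertip, away from the boiler's front edge, until it clicks into the next setting with the two pips between the white lines, then push the start button on the same boiler fully in and let it come back out. Leave the other boiler's wheel and button as they are, and do not pick up or shove the pans, eggs and other things standing about.

Things in the scene. Friction and masses are not known exactly. Their poses are not given: they have to be found in the camera images.
- unit_a: the egg boiler still on one pip: the one to set and start, on either side. White and steel, 240 x 160 mm, fixed. Origin: centre of its underside. Its x points from front edge to back edge (away from the robot at yaw 0). Deck 80 mm up; on it thumbwheel (x -60, y +30 mm), start button (x -60, y -45) and behind them (x +50) a hot plate 112 mm across, 6 mm high, with a pan.
- crest_a (a point): fixed point on unit_a (axes as unit_a): top of its black knurled thumbwheel, middle of its width, 94 mm above the bench. Wheel 80 mm diameter, 34 mm wide, axle level along y, sunk in the deck so that 14 mm shows, between two grey cheeks (9 mm wide, 50 long, 10 high, white line across the middle). The rim is rigid.
- wheel_a (a joint): angle (rad) of unit_a's thumbwheel; grows as its crest rolls along the unit's +x (20 mm of rim = 0.5 rad). Three detents: 0 = one pip up (the start), 0.5 = two pips up, 1.0 = three pips up; stops just beyond 0 and 1. Leaving a detent takes about 2 N along the rim; about halfway the next one pulls it in, and it stays there when let go.
- start_a_top (a point): middle of the top face of unit_a's start button, a black round cap 28 mm across in a grey collar; moves with the button.
- start_a (a joint): travel (m) of unit_a's start button: 0 out, 0.006 fully in. A spring: 5 N pushes it fully in, and it comes back on release.
- unit_b: the other egg boiler, already on two pips, to be left as it is; same build and axes as unit_a.
- crest_b (a point): top of unit_b's thumbwheel, as crest_a.
- wheel_b (a joint): angle of unit_b's thumbwheel, as wheel_a; starts at about 0.5 (two pips up).
- start_b (a joint): travel (m) of unit_b's start button, as start_a.
- pan_a: loose shallow aluminium pan without handles, 100 mm across, 30 mm high, standing on unit_a's hot plate. Origin: centre of its underside.
- pan_b: the same pan on unit_b's hot plate.
- tray: loose cardboard egg tray of six cells, 158 x 106 x 35 mm, left of the boilers. Origin: centre of its underside.
- egg0: loose brown egg, 44 mm across, 57 mm high, standing in a cell of the tray. Origin: its underside.
- egg1: loose brown egg, 44 mm across, 57 mm high, standing in a cell of the tray. Origin: its underside.
- egg2: loose brown egg, 44 mm across, 57 mm high, standing in a cell of the tray. Origin: its underside.
- jar: loose closed glass jar, 70 mm across, 110 mm high. Origin: centre of its underside.
- spray: loose white spray bottle, 72 mm across, 228 mm high. Origin: centre of its underside.
- spoon: loose spoon lying on the bench to the right of the boilers. Origin: middle of its length.

How it is judged:
By the outcome, as a careful person would: the job done as asked, in the order asked, and still so for the second after the job is handed in, with the robot touching nothing.
It also fails if it takes over 32 s, if anything falls off the work surface, if the arm or the gripper's body presses on something with over 40 N, if the wrist force passes 120 N, or if a joint passes its speed limit or range.

### The arm

A 6-joint arm with a two-finger parallel gripper is mounted at the origin on the work surface. World frame = base frame: x ahead of the robot, y to its left, z up, the work surface at z = 0. Lengths are in m, angles in rad, forces in N, time in s.
With the tool pointing down it reaches from about 0.375 to 0.975 m from the base axis. Payload 3.8 kg.
Tool frame: the origin (TCP) lies at the very end of the fingers, on their centre line; the grasp point (between the pads) lies 19 mm behind it; z points along the fingers, y is the line along which they close (so a half turn about z gives the same grasp; the last joint's range is limited). The gripper opens to 88 mm and grips with 3 to 60 N. Pads are 18 mm wide; open, the fingers measure 123 mm over their backs; the gripper's body (75 mm by 187 mm) begins 45 mm behind the grasp point.
Start: joints at [1.167, 0.264, 1.604, -0, 1.274, -0.037], TCP at [0.242, 0.63, 0.239] pointing down, gripper open.
Joint ranges: [-2.63, 2.63], [-0.94, 2.18], [0.31, 2.57], [-1.31, 4.45], [0, 2.66], [-2.55, 2.55]. Speed limits (rad/s): [2.57, 2.57, 3.14, 3.14, 3.14, 3.14].

### API

Orientations are given as a 3x3 rotation matrix whose columns are the frame's x, y, z axes.
In Python, from workcell import r, vision gives the robot as it stands. The module is installed in compiled form; this text tells all that it offers.
- The arm moves only by the tool step_arm, never from a script. Its arguments are lists of equal length, an entry for each row: "xyz": the shift along the tool's x, y, z in units of 40 mm (1.0 is 40 mm), a list of three; "yaw": the turn about the tool's z in units of 6 degrees (1.0 is 6 degrees). In form: {"xyz": [[dx, dy, dz], ...], "yaw": [yaw, ...]}. A call has 1 to 5 rows; each row shifts and turns the commanded pose from where the row before left it, along the tool's axes as they then stand; what a row does not reach is not made up. A row lasts 1/12 s, in which the tool goes at most 41.7 mm and 7.16 degrees, less where a joint would pass 70% of its speed; a pose out of reach is approached as far as the arm can. A call is refused whole if a number of a shift passes 1 or a number of a turn 1, either way. A call with a gripper value outside its range is refused whole. "jaw" is the finger opening in mm, from 0 to 88.1, set as the call begins (left out, the last holds). The fingers move at their own pace and stop on an object; "squeeze" is the grip in N (left out, the last holds). Time passes only in rows, so rows that do not move let the fingers close. It gives the time, the measured TCP pose, the force, the opening and the grip force at its end, in the units of the state.
- r.observe(): the state, without advancing time (a new reading comes with each control period).
- vision.capture(name): name is "scene" or "top" or "wrist"; returns the picture (400x640x3 uint8, red, green, blue); there is no depth.
- vision.get_calibration(name): a dict with "fx", "fy", "cx", "cy" (pixels), "origin" and "orientation" of the camera in the world; the wrist camera has in their place "T_tool_cam" (4x4, takes a point from camera to tool coordinates, whose origin is the TCP and whose axes are the flange's). Camera axes: x right, y up, looking along -z (the intrinsics and any distortion apply to the point x, -y, -z); pixel columns grow to the right and rows downward; lengths in m; the calibration is good to about 2 mm. A picture is of the moment at which its call begins: read the wrist's pose just before it. get_calibration takes no time and is no camera call.
- r.hand_in(): hands the job in; it is judged then, once.
Trained networks look in the newest picture that a camera, given by its name, has taken for a name from the list of things; names that differ only in an ending like _2 or _b are one class to them, and where a whole thing is asked for, a point or a joint stands for the part that bears it (a point fixed in the world has none). Each returns a list of dicts, best first, with "confidence" (0 to 1); they miss things now and then, are a little off and sometimes report something else, mostly with a low value. They report only what shows in the picture. A call takes as long as a camera call.
- vision.silhouettes(thing, camera): "region" (400x640 bool, what is visible of it) and "rect" ([left, top, width, height] in pixels, round what is visible of it).
The state is a dict: "clock": time; "joint_pos": joint angles; "qd": joint speeds; "tau": joint torques, N m; "position": TCP position; "eef_rot": TCP orientation; "contact_force": force on the tool from outside, world axes, zero at the start; "torque": the same for the moment, N m; "opening": opening from 0.0 (shut) to 1.0 (fully open); "finger_force": force on a finger pad.
Only numpy, scipy, OpenCV 4.12 (cv2) and the standard library are available. Lean on these libraries where they do the work, as an engineer would, in place of code of your own. Each camera call takes 0.05 s, during which the arm holds its last target. There are 200 camera calls.

## Working session

There is one attempt and no reset: what is moved stays moved. The work goes in short steps, Python scripts to look and compute and a tool call to move; the robot and the scene stay as the last step left them, time stands still between calls to the robot, and variables do not carry over. Pictures are saved under pics/ and viewed, at most 10 in all, crops included, and the job is handed in when it is done.

Besides the shell and the picture viewer there is one more tool, called after "Emit:" in YAML: its name, and indented under it one key for each argument. step_arm: Moves the arm, as the interface text tells. Its arguments: {"type":"object","properties":{"xyz":{"type":"array","items":{"type":"array","items":{"type":"number"}}},"yaw":{"type":"array","items":{"type":"number"}},"jaw":{"type":"number"},"squeeze":{"type":"number"}},"required":["xyz","yaw"]}

```bash
mkdir -p pics
cat > h.py <<'E'
import numpy as np, cv2
from workcell import r, vision
def ray(cam,u,v,T=None):
    c=vision.get_calibration(cam)
    if 'origin' in c: o=np.array(c['origin']);R=np.array(c['orientation'])
    else:
        s=r.observe();M=np.array(c['T_tool_cam']);E=np.array(s['eef_rot'])
        o=np.array(s['position'])+E@M[:3,3];R=E@M[:3,:3]
    d=R@np.array([(u-c['cx'])/c['fx'],-(v-c['cy'])/c['fy'],-1.]);return o,d
def atz(cam,u,v,z):
    o,d=ray(cam,u,v);return o+d*(z-o[2])/d[2]
def proj(cam,p):
    o,_=ray(cam,0,0);c=vision.get_calibration(cam)
    if 'origin' in c:R=np.array(c['orientation'])
    else:R=np.array(r.observe()['eef_rot'])@np.array(c['T_tool_cam'])[:3,:3]
    q=R.T@(np.array(p)-o);return c['cx']+c['fx']*q[0]/-q[2],c['cy']-c['fy']*q[1]/-q[2]
def snap(cam,name):
    im=vision.capture(cam);cv2.imwrite(f'pics/{name}.png',im[:,:,::-1]);return im
E
python3 - <<'E'
from h import *
for cam in('scene','top'):
    snap(cam,cam+'0');c=vision.get_calibration(cam);print(cam,c)
    for t in('unit_a','crest_a','start_a_top','pan_a','jar','spray'):
        for d in vision.silhouettes(t,cam)[:3]:
            ys,xs=np.nonzero(d['region']);print(t,round(d['confidence'],2),d['rect'],xs.mean().round(1),ys.mean().round(1))
print(r.observe()['eef_rot'],r.observe()['clock'],vision.get_calibration('wrist'))
E
```

```text
scene {'fx': 399.66118119786967, 'fy': 399.66118119786967, 'cx': 315.695365021671, 'cy': 200.65582426483164, 'origin': array([1.11212083, 0.07093812, 1.03834049]), 'orientation': array([[-0.03912364, -0.85129775,  0.5232222 ],
       [ 0.99921506, -0.03007479,  0.02578319],
       [-0.00621337,  0.52382024,  0.85180617]])}
unit_a 0.73 [211.1, 163.0, 86.4, 96.4] 255.5 209.7
unit_a 0.53 [452.6, 218.9, 16.6, 12.2] 459.9 223.7
crest_a 0.91 [209.7, 161.9, 84.6, 96.0] 255.9 209.6
crest_a 0.88 [331.0, 166.7, 77.2, 92.6] 365.6 213.8
start_a_top 0.53 [261.6, 181.1, 18.2, 16.6] 270.0 187.5
pan_a 0.73 [352.6, 202.4, 40.7, 38.0] 374.4 217.4
pan_a 0.71 [226.5, 193.4, 36.4, 34.2] 242.4 210.6
pan_a 0.21 [454.5, 184.4, 14.1, 16.2] 459.6 194.1
jar 0.91 [426.0, 241.4, 35.8, 37.7] 444.6 260.4
spray 0.74 [100.3, 188.2, 58.4, 63.3] 127.9 224.2
top {'fx': 500.2889943199228, 'fy': 500.2889943199228, 'cx': 327.2395278655669, 'cy': 199.67140103512097, 'origin': array([0.2556658 , 0.04346006, 1.76310286]), 'orientation': array([[-0.02564061,  0.98716709, -0.15761884],
       [-0.99966524, -0.02477427,  0.0074
[... 379 characters left out ...]
 149.9, 37.6, 30.1] 468.7 163.8
spray 0.44 [355.4, 201.8, 12.4, 16.4] 362.5 209.8
[[-9.33479554e-01  3.58630618e-01  3.41234627e-05]
 [ 3.58630620e-01  9.33479549e-01  9.59346868e-05]
 [ 2.55156146e-06  1.01790787e-04 -9.99999995e-01]] 0.7 {'fx': 279.62969690182456, 'fy': 279.62969690182456, 'cx': 322.19556835712376, 'cy': 200.07723045916828, 'T_tool_cam': array([[-5.03148397e-04,  9.55509016e-01,  2.94961468e-01,
         7.53053815e-02],
       [ 9.99999828e-01,  3.92142456e-04,  4.35489623e-04,
         2.90456720e-04],
       [ 3.00447347e-04,  2.94961636e-01, -9.55509049e-01,
        -1.45420188e-01],
       [ 0.00000000e+00,  0.00000000e+00,  0.00000000e+00,
         1.00000000e+00]])}
```

View pics/top0.png

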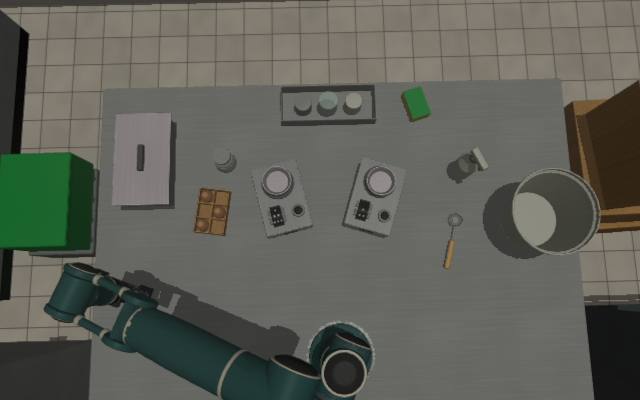

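View pics/scene0.png

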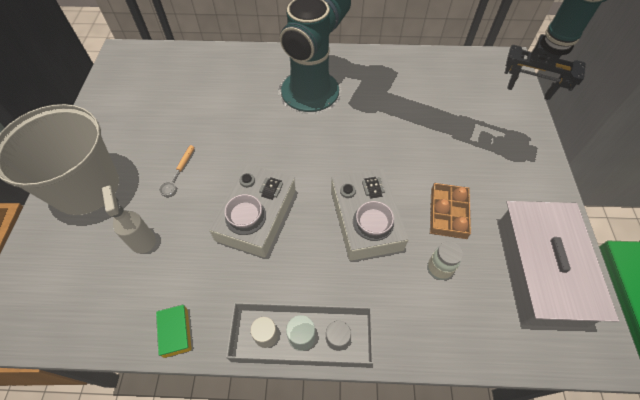

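The top view shows boilers at about (282,203) and (374,201), with wheels at (277,215) and (363,210) and buttons at (298,210) and (384,215). I can't read the pips at this scale, so I'll enlarge.

Run:
```python
from h import *
def crop(n,u,v,w,h,s):
    im=cv2.imread(f'pics/{n}.png')[v:v+h,u:u+w];return cv2.resize(im,(400,300),interpolation=cv2.INTER_CUBIC)
a=np.hstack([crop('top0',250,180,72,54,5),crop('top0',340,180,72,54,5)])
b=np.hstack([crop('scene0',325,165,80,60,5),crop('scene0',225,160,80,60,5)])
cv2.imwrite('pics/z.png',np.vstack([a,b]))
for n,uv in dict(lw=(277,215),lb=(298,210),lp=(278,180),rw=(363,210),rb=(384,215),rp=(380,180)).items():
    print(n,atz('top',*uv,.09))
for n,uv in dict(lw=(373,187),lb=(348,189),rw=(271,187),rb=(247,179)).items(): print(n,atz('scene',*uv,.09))
```

```text
lw [0.47469039 0.20136892 0.09      ]
lb [0.48991161 0.1303765  0.09      ]
lp [0.59477945 0.19678553 0.09      ]
rw [ 0.48439061 -0.0889773   0.09      ]
rb [ 0.46560375 -0.15914714  0.09      ]
rp [ 0.58610652 -0.15074438  0.09      ]
lw [0.47831838 0.20323758 0.09      ]
lb [0.48760831 0.13223952 0.09      ]
rw [ 0.48847678 -0.08676271  0.09      ]
rb [ 0.46330051 -0.15873561  0.09      ]
```

View pics/z.png

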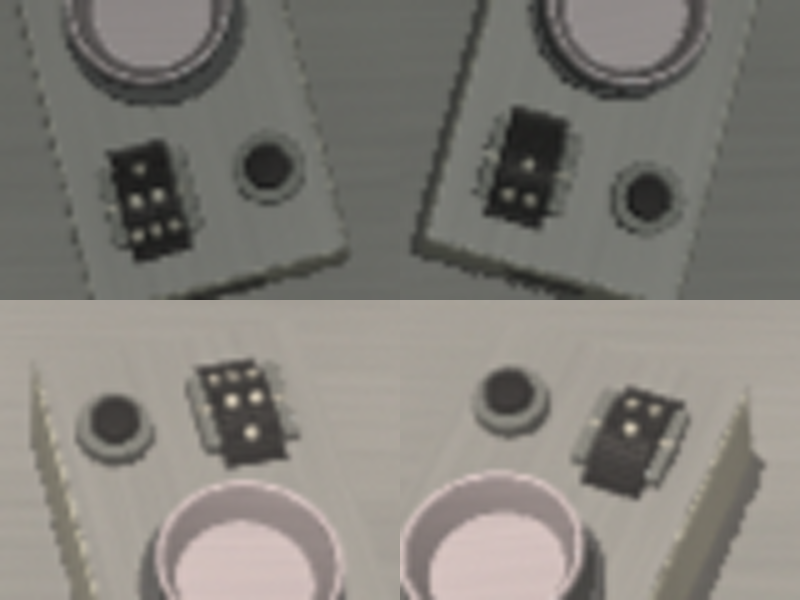

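The right-hand boiler (scene left) is the one with a single pip between the lines, so that is unit_a. The left one shows two. Both views put unit_a's wheel near (0.486,-0.088), its button near (0.4645,-0.159), and its yaw at about -17°. Moving above it now with the fingers closing.

Emit:
step_arm:
  xyz:
    - [-0.6, -0.8, 0]
    - [-0.6, -0.8, 0]
    - [-0.6, -0.8, 0]
    - [-0.6, -0.8, 0]
    - [-0.6, -0.8, 0]
  yaw: [0, 0, 0, 0, 0]
  jaw: 0

```text
clock: 1.12
position: [0.2968, 0.4361, 0.2387]
eef_rot: [[-0.934, 0.358, 0.0], [0.358, 0.934, 0.0], [-0.0, 0.0, -1.0]]
contact_force: [0.9, 0.9, 0.0]
opening: 0.647
finger_force: 0.0
```

Emit:
step_arm:
  xyz:
    - [-0.6, -0.8, 0]
    - [-0.6, -0.8, 0]
    - [-0.6, -0.8, 0]
    - [-0.6, -0.8, 0]
    - [-0.6, -0.8, 0]
  yaw: [0, 0, 0, 0, 0]

```text
clock: 1.53
position: [0.3514, 0.2436, 0.2391]
eef_rot: [[-0.934, 0.358, 0.001], [0.358, 0.934, 0.001], [-0.001, 0.001, -1.0]]
contact_force: [1.5, -0.2, 0.7]
opening: 0.266
finger_force: 0.0
```

Emit:
step_arm:
  xyz:
    - [-0.6, -0.8, 0]
    - [-0.6, -0.8, 0]
    - [-0.6, -0.8, 0]
    - [-0.6, -0.8, 0]
    - [-0.6, -0.8, 0]
  yaw: [0, 0, 0, 0, 0]

```text
clock: 1.95
position: [0.4061, 0.051, 0.2393]
eef_rot: [[-0.934, 0.358, 0.002], [0.358, 0.934, 0.0], [-0.002, 0.001, -1.0]]
contact_force: [1.2, 0.5, -0.1]
opening: 0.005
finger_force: 0.0
```

Emit:
step_arm:
  xyz:
    - [-0.6, -0.8, 0]
    - [-0.6, -0.8, 0]
    - [-0.6, -0.8, 0]
    - [-0.2, -0.3, 0]
    - [0, 0, 0]
  yaw: [0, 0, 0, -0.7, 0]

```text
clock: 2.37
position: [0.4426, -0.0798, 0.239]
eef_rot: [[-0.957, 0.292, 0.001], [0.292, 0.957, -0.001], [-0.001, -0.001, -1.0]]
contact_force: [-0.4, 0.8, 0.6]
opening: 0.008
finger_force: 0.0
```

Run:
```python
from h import *
s=r.observe();print(s['position'],s['eef_rot'],s['contact_force'],s['opening'],s['clock'])
snap('wrist','w1')
for t in('unit_a','crest_a','start_a_top','pan_a'):
    for d in vision.silhouettes(t,'wrist')[:3]:
        ys,xs=np.nonzero(d['region']);print(t,round(d['confidence'],2),d['rect'],xs.mean().round(1),ys.mean().round(1))
for p in((.486,-.088,.094),(.4645,-.159,.09),(.586,-.151,.09)):print(proj('wrist',p))
```

```text
[ 0.4426109  -0.07982263  0.23903474] [[-9.56566563e-01  2.91513114e-01  7.17174390e-04]
 [ 2.91512115e-01  9.56566334e-01 -1.23912431e-03]
 [-1.04724586e-03 -9.76239861e-04 -9.99998975e-01]] [-0.40930452  0.7565442   0.57058969] 0.008424883631491378 2.3667
unit_a 0.92 [230.4, 161.5, 142.0, 182.0] 300.5 206.7
unit_a 0.69 [442.7, 60.0, 197.3, 233.1] 548.7 164.2
crest_a 0.7 [443.1, 56.3, 196.9, 239.1] 548.9 164.1
crest_a 0.63 [231.1, 161.7, 143.5, 183.0] 300.5 206.7
start_a_top 0.88 [246.3, 214.3, 26.9, 27.7] 260.3 226.9
start_a_top 0.16 [444.2, 61.5, 195.8, 235.9] 548.8 164.4
start_a_top 0.15 [568.0, 104.7, 48.4, 65.4] 593.3 133.0
pan_a 0.93 [557.9, 205.0, 82.1, 67.5] 604.6 234.2
pan_a 0.9 [302.9, 322.4, 35.6, 30.1] 319.1 335.9
(np.float64(322.77477999622886), np.float64(227.27420350906817))
(np.float64(257.2884278293448), np.float64(225.86858932957318))
(np.float64(297.6645604989204), np.float64(310.32178716428245))
```

View pics/w1.png

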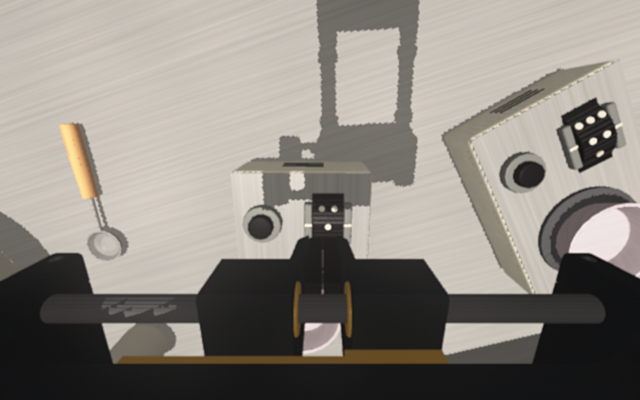

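The wrist view shows unit_a square to the tool. Its wheel is at about (328,225) with one pip at (328,227), its button at about (262,224), and the fingertip seam is at column 322. I'll refine the wheel and button positions numerically and with a crop.

Run:
```python
from h import *
im=cv2.imread('pics/w1.png');g=im[185:245,235:375];cv2.imwrite('pics/w1z.png',cv2.resize(g,(700,300),interpolation=cv2.INTER_CUBIC))
gr=cv2.cvtColor(im,cv2.COLOR_BGR2GRAY)
print(gr[205,300:352]);print(gr[218,300:352]);print(gr[188:240,316])
```

```text
[210 209 208 189 148 145 155 156 148 143 140 108  63  45  46  44  39  38
  40  52  69  76  78  63  44  38  39  39  40  39  38  42  57  75  85  78
  56  42  39  38  40  39  41  52  73  82  85  85  84  82  80  85]
[205 207 205 187 153 153 165 166 166 167 158 123  78  80  91  92  93  92
  92  92  92  92  92  92  92  91  91  89  86  86  88  88  89  85  82  84
  87  87  87  86  86  85  80  88 125 159 170 166 162 159 150 156]
[107 107 108 107  97  69  42  35  36  36  37  39  41  39  38  40  42  39
  37  35  37  43  45  50  62  73  66  52  64  89  93  78  69  84  98  86
  60  52  51  49  46  48  53  52  46  45  53  50  44  41  35  33]
```

View pics/w1z.png

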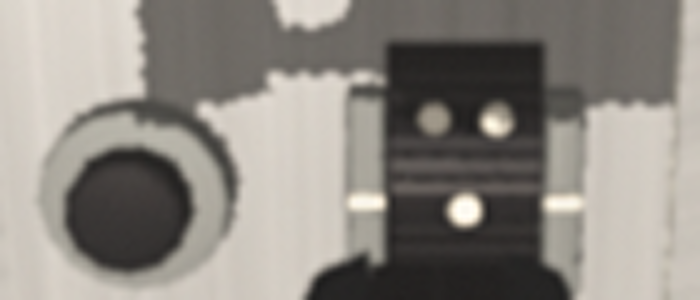

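Run:
```python
from h import *
s=r.observe();P=np.array(s['position']);E=np.array(s['eef_rot'])
for n,u,v,z in(('line',328.2,225.6,.090),('cap',260.8,227,.092)):
    w=atz('wrist',u,v,z);print(n,w,'tool units',E.T@(w-P)/.04)
for n,cam,u,v in(('cap',"top",340+647/5.556,180+197/5.556),('wheel','top',340+528/5.556,180+163/5.556),('cap','scene',225+110/5,160+90/5),('wheel','scene',225+(231)/5,160+130/5)):print(cam,n,atz(cam,u,v,.092))
for a,b in (('top','scene'),('scene','wrist'),('top','wrist')):
    px=dict(top=(456.5-0,0),scene=(0,0),wrist=(260.8,227));px['top']=(340+247/5.556,180+197/5.556);px['scene']=(225+109/5,160+90/5)
    o1,d1=ray(a,*px[a]);o2,d2=ray(b,*px[b]);t=np.linalg.lstsq(np.c_[d1,-d2],o2-o1,rcond=None)[0];print(a,b,o1+t[0]*d1,o2+t[1]*d2)
```

```text
line [ 0.48742285 -0.08200235  0.09      ] tool units [-1.14377591  0.17163343  3.71707288]
cap [ 0.46628653 -0.15498278  0.092     ] tool units [-1.1646275  -1.72771938  3.66629385]
top cap [ 0.45764993 -0.4029239   0.092     ]
top wheel [ 0.48025386 -0.33198116  0.092     ]
scene cap [ 0.46118018 -0.15870384  0.092     ]
scene wheel [ 0.48636854 -0.08619426  0.092     ]
top scene [ 0.46338248 -0.16000063  0.09506421] [ 0.46317096 -0.15858405  0.09486508]
scene wrist [ 0.46463955 -0.15806464  0.09700018] [ 0.46508287 -0.15371957  0.09563822]
top wrist [ 0.46470049 -0.16129164  0.08448012] [ 0.46875721 -0.1575757   0.08453204]
```

Emit:
step_arm:
  xyz:
    - [-0.3, 0.05, 0.9]
    - [-0.3, 0.05, 0.9]
    - [-0.32, 0.05, 0.9]
    - [0, 0, 0.6]
    - [0, 0, 0]
  yaw: [0, 0, 0, 0, 0]
  squeeze: 20

```text
clock: 3.03
position: [0.4745, -0.079, 0.1012]
eef_rot: [[-0.958, 0.288, -0.01], [0.288, 0.958, 0.003], [0.011, -0.001, -1.0]]
contact_force: [-2.1, -0.5, -0.3]
opening: 0.006
finger_force: 0.0
```

Run:
```python
from h import *
s=r.observe();print(s['position'],s['contact_force'],s['clock'])
im=snap('wrist','w2');cv2.imwrite('pics/w2z.png',cv2.resize(im[130:300,220:420],(800,600)[0:2]if 0 else (700,595))[:,:,::-1])
```

```text
[ 0.47453899 -0.07903841  0.10123305] [-2.069126   -0.52663099 -0.34794202] 3.0333
```

View pics/w2z.png

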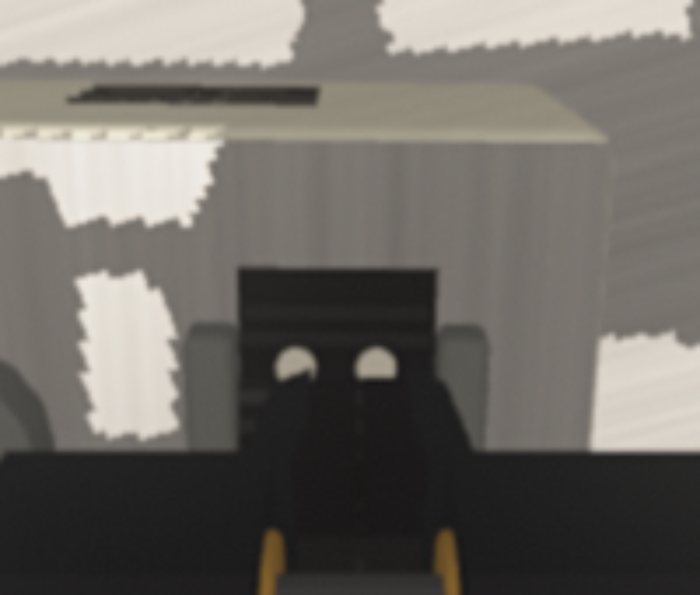

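The fingertip is over the wheel, about 3 mm too far toward +y (seam at crop column 357, wheel centre 338), and about 7 mm above the crest. I'll correct that and descend gently.

Emit:
step_arm:
  xyz:
    - [-0.08, -0.08, 0]
    - [0, 0, 0.1]
    - [0, 0, 0.05]
    - [0, 0, 0.04]
    - [0, 0, 0]
  yaw: [0, 0, 0, 0, 0]

```text
clock: 3.5
position: [0.4815, -0.0856, 0.1]
eef_rot: [[-0.957, 0.289, 0.002], [0.289, 0.957, -0.0], [-0.002, 0.0, -1.0]]
contact_force: [-0.5, -1.2, -0.0]
opening: 0.007
finger_force: 0.0
```

Emit:
step_arm:
  xyz:
    - [0.1, 0, 0.05]
    - [0, 0, 0.05]
    - [0, 0, 0.05]
    - [0, 0, 0]
    - [0, 0, 0]
  yaw: [0, 0, 0, 0, 0]

```text
clock: 3.92
position: [0.4773, -0.0844, 0.0942]
eef_rot: [[-0.957, 0.289, 0.0], [0.289, 0.957, -0.0], [-0.0, -0.0, -1.0]]
contact_force: [-3.8, 1.0, 7.4]
opening: 0.008
finger_force: 4.2
```

Contact at z=0.094 with about 7 N. Now rolling away from the front edge.

Emit:
step_arm:
  xyz:
    - [-0.08, 0, 0.03]
    - [-0.08, 0, 0]
    - [-0.08, 0, 0]
    - [0, 0, 0]
  yaw: [0, 0, 0, 0]

```text
clock: 4.25
position: [0.4893, -0.0881, 0.0943]
eef_rot: [[-0.957, 0.289, 0.006], [0.289, 0.957, -0.002], [-0.006, -0.0, -1.0]]
contact_force: [1.5, -1.1, 8.3]
opening: 0.006
finger_force: 4.2
```

Emit:
step_arm:
  xyz:
    - [-0.08, 0, 0]
    - [-0.08, 0, 0]
    - [-0.03, 0, 0]
    - [0, 0, 0]
    - [0, 0, 0]
  yaw: [0, 0, 0, 0, 0]

```text
clock: 4.67
position: [0.496, -0.0901, 0.0942]
eef_rot: [[-0.957, 0.289, 0.005], [0.289, 0.957, -0.002], [-0.005, -0.0, -1.0]]
contact_force: [-0.3, -0.9, 9.8]
opening: 0.002
finger_force: 4.6
```

Emit:
step_arm:
  xyz:
    - [0, 0, -0.2]
    - [0, 0, -0.7]
    - [0.6, 0, -0.8]
    - [0.8, 0, 0]
    - [0, 0, 0]
  yaw: [0, 0, 0, 0, 0]

```text
clock: 5.08
position: [0.4365, -0.072, 0.1607]
eef_rot: [[-0.957, 0.289, -0.002], [0.289, 0.957, 0.001], [0.002, 0.0, -1.0]]
contact_force: [-0.4, -0.2, -0.7]
opening: 0.006
finger_force: 0.0
```

Run:
```python
from h import *
s=r.observe();print(s['position'],s['contact_force'],s['clock'])
im=snap('wrist','w3');P=np.array(s['position']);E=np.array(s['eef_rot'])
u,v=map(int,proj('wrist',(.487,-.083,.094)));print(u,v)
cv2.imwrite('pics/w3z.png',cv2.resize(im[max(v-75,0):v+60,u-110:u+70],(720,540))[:,:,::-1]);print(max(v-75,0),u-110)
```

```text
[ 0.43647969 -0.07197988  0.1606835 ] [-0.4129799  -0.21959647 -0.72838573] 5.0833
326 267
192 216
```

View pics/w3z.png

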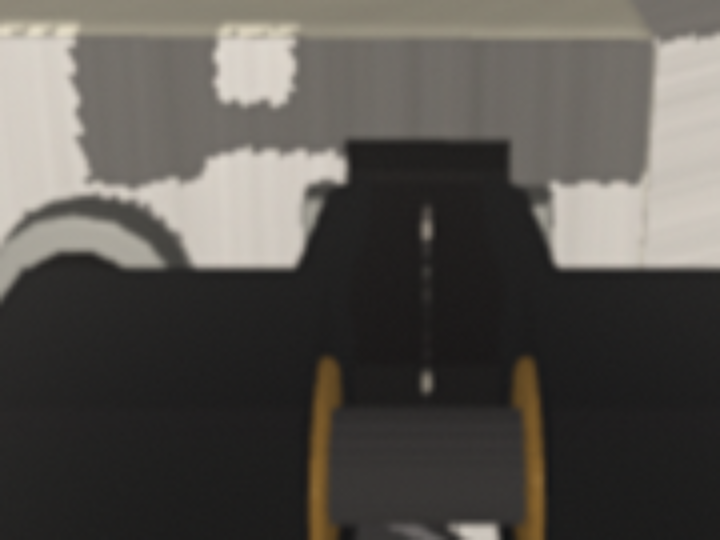

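The finger still hides the wheel (the fingers fill crop rows 180-500), so I'll rise and shift toward the button for a clear view.

Emit:
step_arm:
  xyz:
    - [0, -0.4, -0.8]
    - [0, -0.6, -0.7]
    - [0, -0.5, -0.5]
    - [0, 0, 0]
    - [0, 0, 0]
  yaw: [0, 0, 0, 0, 0]

```text
clock: 5.55
position: [0.4237, -0.1314, 0.2407]
eef_rot: [[-0.957, 0.292, 0.002], [0.292, 0.957, -0.0], [-0.002, 0.0, -1.0]]
contact_force: [0.3, -0.1, 0.0]
opening: 0.006
finger_force: 0.0
```

Run:
```python
from h import *
s=r.observe();print(s['position'],s['contact_force'],s['clock'])
im=snap('wrist','w4')
u,v=map(int,proj('wrist',(.487,-.083,.094)));print(u,v,proj('wrist',(.4663,-.155,.092)))
cv2.imwrite('pics/w4z.png',cv2.resize(im[v-50:v+50,u-110:u+40],(750,500),interpolation=cv2.INTER_CUBIC)[:,:,::-1]);print(v-50,u-110)
for d in vision.silhouettes('start_a_top','wrist')[:2]:print(d['confidence'],d['rect'])
```

```text
[ 0.42367236 -0.13142834  0.24066   ] [ 0.34692996 -0.07165251  0.04208732] 5.55
379 228 (np.float64(312.5374009241579), np.float64(228.67108433079596))
178 269
0.78 [296.9, 214.8, 24.0, 25.0]
```

View pics/w4z.png

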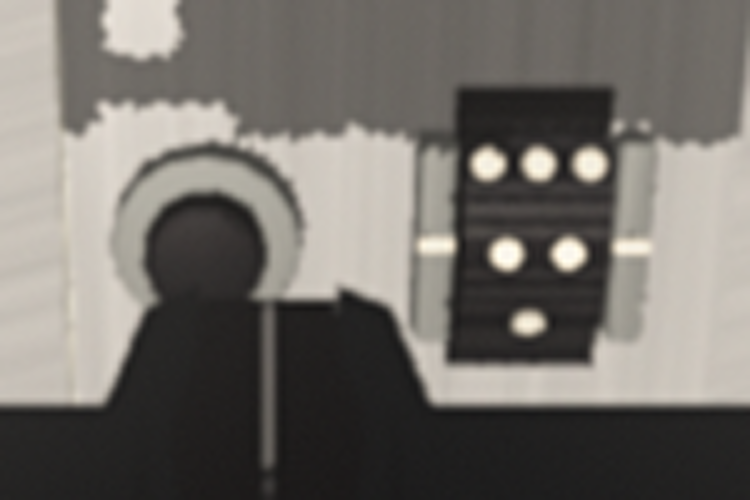

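The wheel now shows two pips between the white lines (crop (507,254) and (568,254)), three in front and one behind, so it has seated in the second setting. The cap is at crop (205,250). Next, the button.

Emit:
step_arm:
  xyz:
    - [-0.4, -0.15, 0.8]
    - [-0.4, -0.15, 0.8]
    - [-0.39, -0.1, 0.8]
    - [0, 0, 0.6]
    - [0, 0, 0.2]
  yaw: [0, 0, 0, 0, 0]

```text
clock: 6.07
position: [0.4599, -0.1572, 0.1054]
eef_rot: [[-0.957, 0.289, -0.01], [0.289, 0.957, 0.005], [0.011, 0.001, -1.0]]
contact_force: [0.4, -0.3, -0.6]
opening: 0.005
finger_force: 0.0
```

Emit:
step_arm:
  xyz:
    - [0, 0, 0]
    - [0, 0, 0.05]
    - [0, 0, 0.05]
    - [0, 0, 0.05]
    - [0, 0, 0]
  yaw: [0, 0, 0, 0, 0]

```text
clock: 6.48
position: [0.4644, -0.1597, 0.1071]
eef_rot: [[-0.957, 0.289, 0.002], [0.289, 0.957, -0.001], [-0.002, -0.0, -1.0]]
contact_force: [0.5, -0.4, 0.1]
opening: 0.008
finger_force: 0.0
```

Emit:
step_arm:
  xyz:
    - [0, 0, 0.1]
    - [0, 0, 0.1]
    - [0, 0, 0.05]
    - [0, 0, 0.05]
    - [0, 0, 0]
  yaw: [0, 0, 0, 0, 0]

```text
clock: 6.9
position: [0.4649, -0.1601, 0.0963]
eef_rot: [[-0.957, 0.289, 0.002], [0.289, 0.957, -0.001], [-0.002, -0.0, -1.0]]
contact_force: [-3.1, 1.9, 14.0]
opening: 0.002
finger_force: 7.1
```

Emit:
step_arm:
  xyz:
    - [0, 0, 0.04]
    - [0, 0, 0.03]
    - [0, 0, 0]
    - [0, 0, 0]
  yaw: [0, 0, 0, 0]

```text
clock: 7.23
position: [0.465, -0.1601, 0.0959]
eef_rot: [[-0.957, 0.289, 0.002], [0.289, 0.957, -0.001], [-0.002, -0.0, -1.0]]
contact_force: [-10.4, 4.4, 30.9]
opening: 0.006
finger_force: 15.7
```

A hard stop at z≈0.096 with 31 N. Backing off slowly will show the spring's travel, and so whether the button was fully in.

Emit:
step_arm:
  xyz:
    - [0, 0, -0.06]
    - [0, 0, -0.03]
    - [0, 0, 0]
  yaw: [0, 0, 0]

```text
clock: 7.48
position: [0.4648, -0.1601, 0.0963]
eef_rot: [[-0.957, 0.289, 0.003], [0.289, 0.957, -0.001], [-0.003, -0.0, -1.0]]
contact_force: [0.3, 1.7, 10.3]
opening: 0.007
finger_force: 5.0
```

Emit:
step_arm:
  xyz:
    - [0, 0, -0.04]
    - [0, 0, 0]
  yaw: [0, 0]

```text
clock: 7.65
position: [0.4648, -0.16, 0.0975]
eef_rot: [[-0.957, 0.289, 0.003], [0.289, 0.957, -0.001], [-0.003, -0.0, -1.0]]
contact_force: [2.0, 0.4, 4.0]
opening: 0.004
finger_force: 2.1
```

Emit:
step_arm:
  xyz:
    - [0, 0, -0.04]
    - [0, 0, 0]
  yaw: [0, 0]

```text
clock: 7.82
position: [0.4647, -0.16, 0.0986]
eef_rot: [[-0.957, 0.289, 0.002], [0.289, 0.957, -0.001], [-0.002, -0.0, -1.0]]
contact_force: [3.7, -0.2, 4.5]
opening: -0.0
finger_force: 1.8
```

Emit:
step_arm:
  xyz:
    - [0, 0, -0.04]
    - [0, 0, 0]
  yaw: [0, 0]

```text
clock: 7.98
position: [0.4639, -0.1598, 0.0997]
eef_rot: [[-0.957, 0.289, 0.0], [0.289, 0.957, -0.0], [-0.001, -0.0, -1.0]]
contact_force: [1.9, -1.7, 2.6]
opening: 0.008
finger_force: 1.4
```

Emit:
step_arm:
  xyz:
    - [0, 0, -0.04]
    - [0, 0, 0]
  yaw: [0, 0]

```text
clock: 8.15
position: [0.4633, -0.1596, 0.101]
eef_rot: [[-0.957, 0.289, -0.001], [0.289, 0.957, 0.0], [0.001, -0.0, -1.0]]
contact_force: [2.1, -0.3, 1.8]
opening: 0.004
finger_force: 1.1
```

Emit:
step_arm:
  xyz:
    - [0, 0, -0.05]
    - [0, 0, 0]
  yaw: [0, 0]

```text
clock: 8.32
position: [0.4626, -0.1593, 0.1026]
eef_rot: [[-0.957, 0.289, -0.002], [0.289, 0.957, 0.001], [0.002, 0.0, -1.0]]
contact_force: [0.6, 0.7, -0.2]
opening: 0.003
finger_force: 0.0
```

The spring force faded from about 4–5 N at z=0.0965 to zero near 0.102. That is the full 6 mm, so the button went fully in and came back. I'll retreat and verify.

Emit:
step_arm:
  xyz:
    - [0, 0, -0.3]
    - [0, 0, -0.8]
    - [0.5, 0, -0.8]
    - [0.7, 0, -0.7]
    - [0.5, 0, -0.8]
  yaw: [0, 0, 0, 0, 0]

```text
clock: 8.73
position: [0.3959, -0.1389, 0.2396]
eef_rot: [[-0.957, 0.289, -0.004], [0.289, 0.957, 0.002], [0.004, 0.0, -1.0]]
contact_force: [0.7, -0.2, 0.3]
opening: 0.006
finger_force: 0.0
```

Emit:
step_arm:
  xyz:
    - [0, 0, -0.5]
    - [0, 0, 0]
    - [0, 0, 0]
    - [0, 0, 0]
  yaw: [0, 0, 0, 0]

```text
clock: 9.07
position: [0.3979, -0.1397, 0.2581]
eef_rot: [[-0.957, 0.289, -0.002], [0.289, 0.957, 0.001], [0.002, 0.0, -1.0]]
contact_force: [-1.6, -0.2, 0.2]
opening: 0.009
finger_force: 0.0
```

Run:
```python
from h import *
s=r.observe();print(s['position'],s['contact_force'],s['clock'])
im=snap('wrist','w5');cv2.imwrite('pics/w5z.png',cv2.resize(im[80:330,200:600],(800,500),interpolation=cv2.INTER_CUBIC)[:,:,::-1])
```

```text
[ 0.39792597 -0.13967738  0.25809548] [-1.55230604 -0.18242771  0.19204581] 9.0667
```

View pics/w5z.png

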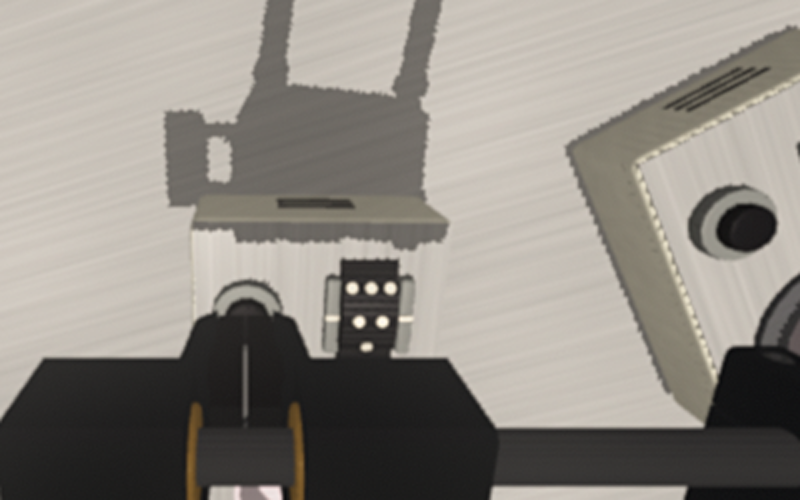

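The two pips sit between the white lines (crop (360,322) and (382,322)), the button is back out, and the other boiler was not touched. Handing in.

```bash
python3 -c "from workcell import r;print(r.hand_in())"
```

```text
the job is handed in; nothing more can be done
None
```

I rolled unit_a's wheel (the right-hand boiler) to two pips, then pushed its start button fully in and let it come back out; I touched nothing else and handed the job in just after 9 s (the hand-in returned no verdict).

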